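# Fetch the culture flask from behind the bottles

## Robot

A 6-joint arm with a two-finger parallel gripper is mounted at the origin on the work surface. World frame = base frame: x ahead of the robot, y to its left, z up, the work surface at z = 0. Lengths are in mm, angles in rad, forces in N, time in s.
With the tool pointing down it reaches from about 275 to 750 mm from the base axis. Payload 10.2 kg.
Tool frame: the origin (TCP) lies on the centre line of the jaws, within the pads' length; the fingertips stand 19 mm ahead of it and the grasp point (between the pads) is the TCP; z points along the fingers, y is the line along which they close (so a half turn about z gives the same grasp; the last joint's range is limited). The gripper opens to 85 mm and grips with 20 to 120 N. Pads are 22 mm wide; open, the fingers measure 114 mm over their backs; the gripper's body (76 mm by 85 mm) begins 54 mm behind the grasp point. The pads swing forward as they close: fully open they stand 13 mm farther back than shut.
Start: joints at [-1.395, 0.313, 1.498, -0, 1.331, -0.223], TCP at [203.852, -483.814, 250.294] pointing down, gripper open.
Joint ranges: [-2.94, 2.94], [-0.97, 2.17], [0.19, 2.56], [-1.23, 4.37], [0.02, 3.11], [-2.88, 2.88]. Speed limits (rad/s): [2.39, 2.39, 3.01, 3.14, 3.14, 3.14].

## Interface

Orientations are given as a unit quaternion [w, x, y, z].
In Python, from rig import sense, capture, finish_job, regions_of, mark_of gives the robot as it stands.
- The arm moves only by the tool jog_arm, never from a script. Its argument "series" is text: rows parted by semicolons, each of 7 numbers parted by spaces: the shift along the tool's x, y, z in units of 0.4 m (1.0 is 0.4 m), then the turn, a rotation vector about the tool's x, y, z in units of pi/2 rad (1.0 is pi/2 rad), then the opening, from -1 (shut) to 1 (fully open). A call has 1 to 20 rows; each row is the pose to reach, as a shift and turn from the pose commanded when the call began, along the tool's axes at that moment; what a row does not reach only later rows make up. A row lasts 1/8 s, in which the tool goes at most 62.5 mm and 10.7 degrees, less where a joint would pass 70% of its speed; a pose out of reach is approached as far as the arm can. A call with a number of a shift or a turn outside -1 to 1 is refused whole. A call with a gripper value outside its range is refused whole. The fingers move at their own pace and stop on an object; "grip_force" is the grip in N (left out, the last holds). Time passes only in rows, so rows that repeat a pose let the fingers close. It gives the time, the measured TCP pose, the force, the opening and the grip force at its end, in the units of the state.
- sense(): the state, without advancing time (a new reading comes with each control period).
- capture(name): name is "side" or "top"; returns a dict with "img" (400x640x3 uint8, red, green, blue), "intrinsics" (3x3 intrinsics, pixels), "R" (3x3) and "t" (3): a world point X has camera coordinates R X + t. Camera axes: x right, y down, z forward; pixel columns grow to the right and rows downward; lengths in mm; the calibration is good to about 2 mm. A picture is of the moment at which its call begins. There is no depth.
- finish_job(): hands the job in; it is judged then, once.
Trained networks look in a picture, given as the dict that the camera call returned (one of the last four; its "shot" number tells which), for a name from the list of things; names that differ only in an ending like _2 or _b are one class to them, and where a whole thing is asked for, a point or a joint stands for the part that bears it (a point fixed in the world has none). Each returns a list of dicts, best first, with "confidence" (0 to 1); they miss things now and then, are a little off and sometimes report something else, mostly with a low value. They report only what shows in the picture. A call takes as long as a camera call.
- regions_of(label, picture): "region" (400x640 bool, what is visible of it) and "point" ([row, column] in pixels, amid what is visible of it).
- mark_of(label, picture): "point" ([row, column] in pixels: a listed point, or the origin of a listed thing).
The state is a dict: "time_s": time; "joints": joint angles; "dq": joint speeds; "tau": joint torques, N m; "eef_pos": TCP position; "ee_rot": TCP orientation; "force": force on the tool from outside, world axes, zero at the start; "wrist_torque": the same for the moment, N m; "grip_width": opening from 0.0 (shut) to 1.0 (fully open); "grip_force": force on a finger pad.
Only numpy, scipy, OpenCV 4.12 (cv2) and the standard library are available. Lean on these libraries where they do the work, as an engineer would, in place of code of your own. Each camera call takes 0.05 s, during which the arm holds its last target. There are 200 camera calls.

## Task

Clear all three bottles off the steel slab and stand them in the white side tray; only then fetch the culture flask from behind them and lay it on the black viewing stand, its body centred over the round window and its long (cap) direction along the stand's long side. Finally put every bottle back upright on the spot of the slab where it stood at the start. Do not knock a bottle over, and leave the dish stack and the slide box on the slab where they are.

Things in the scene. Friction and masses are not known exactly. Their poses are not given: they have to be found in the camera images.
- round_bottle: White round bottle, diameter 52 mm up to 94 mm high, then a shoulder and a blue cap of diameter 32 mm; 120 mm tall in all, about 0.2 kg. Origin: centre of its underside, z up. Stands in the front row on the slab.
- square_bottle: White square bottle, 48 x 48 mm and 96 mm high, with a blue cap of diameter 32 mm on top; 120 mm tall in all, about 0.2 kg. Origin: centre of its underside; x and y axes square to its flat sides, z up. Stands in the front row on the slab.
- slim_bottle: White slim round bottle, diameter 38 mm up to 106 mm high, then a shoulder and a blue cap of diameter 24 mm; 128 mm tall in all, about 0.14 kg. Origin: centre of its underside, z up. Stands in the front row on the slab.
- flask: Culture flask lying flat in the back row on the slab: a clear box 46 mm (x) by 60 mm (y) by 28 mm high with a pale orange layer showing through, about 60 g, with a neck and a round yellow cap (diameter 23 mm) reaching to 48 mm from the origin on its +y side. Origin: centre of the underside of the box (without neck and cap), z up.
- slab: Fixed flat dark steel slab on the table, 190 mm (x) by 270 mm (y), 8 mm thick, no rim. Origin: centre of its underside; z up, -x is its front, towards the robot. The three bottles stand in a row along y about 45 mm in front of its centre, 70 mm apart; the flask, the dish stack and the slide box form the back row, about 15 mm behind its centre, 80 mm apart. Which stands where in its row varies.
- tray: Fixed white side tray, empty at the start: outside 280 mm (x) by 120 mm (y), floor 4 mm thick, walls 4 mm thick and 14 mm high from the table. Room for the three bottles in a row along its x. Origin: centre of its underside, z up.
- stand: Fixed viewing stand: a low white housing 130 mm (x) by 160 mm (y) with a flat black top 120 x 150 mm at 40 mm above the table, in whose centre is a flush white round window of diameter 32 mm. Long side along y. Origin: centre of its underside, right below the window's centre, z up.
- dishes: Bystander: stack of three small lidded round dishes, diameter 42 mm, 30 mm high, in the back row on the slab. Origin: centre of its underside. To be left alone.
- slide_box: Bystander: small pale wooden box 38 x 38 mm, 34 mm high, in the back row on the slab. Origin: centre of its underside. To be left alone.

How it is judged (in metres and radians):
On the way, in this order (a step that is already met when the one before it is completed fails the run):
1. all three bottles stand upright in the side tray while the flask is still where it was (within 20 mm) (x of round_bottle in the frame of tray between -0.125 and 0.125 m and y of round_bottle in the frame of tray between -0.045 and 0.045 m and z of each of round_bottle, square_bottle, slim_bottle in the frame of tray below 0.012 m and angle between each of round_bottle, square_bottle, slim_bottle's own z axis and vertical below 0.1 rad and linear speed of each of round_bottle, square_bottle, slim_bottle below 0.03 m/s and x of square_bottle in the frame of tray between -0.125 and 0.125 m and y of square_bottle in the frame of tray between -0.045 and 0.045 m and x of slim_bottle in the frame of tray between -0.125 and 0.125 m and y of slim_bottle in the frame of tray between -0.045 and 0.045 m and distance of flask from where it was at the start of the episode below 0.02 m), for 0.2 s.
2. the flask lies on the stand, centred over the window and along its long side, the bottles still standing in the tray (horizontal distance between flask and stand below 0.012 m and angle between the y axis of flask and the y axis of stand, either way round below 0.2 rad and z of flask in the frame of stand between 0.036 and 0.046 m and angle between each of flask, round_bottle, square_bottle, slim_bottle's own z axis and vertical below 0.1 rad and linear speed of each of flask, round_bottle, square_bottle, slim_bottle below 0.03 m/s and x of round_bottle in the frame of tray between -0.125 and 0.125 m and y of round_bottle in the frame of tray between -0.045 and 0.045 m and z of each of round_bottle, square_bottle, slim_bottle in the frame of tray below 0.012 m and x of square_bottle in the frame of tray between -0.125 and 0.125 m and y of square_bottle in the frame of tray between -0.045 and 0.045 m and x of slim_bottle in the frame of tray between -0.125 and 0.125 m and y of slim_bottle in the frame of tray between -0.045 and 0.045 m), for 0.2 s.
At the end, for the whole second after the job is handed in: Each bottle stands upright (within 0.1 rad) within 15 mm of the spot on the slab where it stood at the start; the flask lies flat on the stand, its origin within 12 mm of the window's centre and its y axis within 0.2 rad of the stand's y axis (either way round); everything released and at rest (distance of each of round_bottle, square_bottle, slim_bottle from where it was at the start of the episode below 0.015 m and angle between each of round_bottle, square_bottle, slim_bottle, flask's own z axis and vertical below 0.1 rad and linear speed of each of round_bottle, square_bottle, slim_bottle, flask below 0.03 m/s and horizontal distance between flask and stand below 0.012 m and angle between the y axis of flask and the y axis of stand, either way round below 0.2 rad and z of flask in the frame of stand between 0.036 and 0.046 m); the robot touches nothing.
It fails at once if a bottle is knocked over (tilted more than 0.7 rad) (angle between any of round_bottle, square_bottle, slim_bottle's own z axis and vertical above 0.7 rad).
It fails at once if the dish stack or the slide box is moved more than 15 mm (distance of any of dishes, slide_box from where it was at the start of the episode above 0.015 m).
It also fails if it takes over 141 s, if anything falls off the work surface, if the arm or the gripper's body presses on something with over 40 N, if the wrist force passes 120 N, or if a joint passes its speed limit or range.

## Working session

There is one attempt and no reset: what is moved stays moved. The work goes in short steps, Python scripts to look and compute and a tool call to move; the robot and the scene stay as the last step left them, time stands still between calls to the robot, and variables do not carry over. Pictures are saved under pics/ and viewed, at most 14 in all, crops included, and the job is handed in when it is done.

Besides the shell and the picture viewer there is one more tool, called after "Emit:" in YAML: its name, and indented under it one key for each argument. jog_arm: Moves the arm, as the interface text tells. Shifts and turns lie within -1 to 1; 1 stands for 0.4 m of shift or pi/2 rad of turn. Its arguments: {"type":"object","properties":{"series":{"type":"string"},"grip_force":{"type":"number"}},"required":["series"]}

```bash
mkdir -p pics; ls
cat > h.py <<'E'
import numpy as np, cv2
from rig import *
def save(p,name,crop=None):
    im=p["img"]
    cv2.imwrite("pics/"+name,cv2.cvtColor(im,cv2.COLOR_RGB2BGR))
def proj(p,X):
    c=p["R"]@np.array(X,float)+p["t"]; q=p["intrinsics"]@c; return q[:2]/q[2]
def ray(p,rc,z):
    d=np.linalg.inv(p["intrinsics"])@np.array([rc[1],rc[0],1.]); R=np.array(p["R"])
    o=-R.T@p["t"]; d=R.T@d; return o+d*(z-o[2])/d[2]
E
python3 - <<'E'
from h import *
print(sense())
a=capture("top");b=capture("side");save(a,"t0.png");save(b,"s0.png")
for p in(a,b):
    R=np.array(p["R"]);print(-R.T@p["t"],R.round(2).tolist())
Z=dict(round_bottle=8,square_bottle=8,slim_bottle=8,flask=8,slab=0,tray=0,stand=0,dishes=8,slide_box=8)
for k,z in Z.items():
    for n,p in(("top",a),("side",b)):
        for m in mark_of(k,p)[:2]:
            print(k,n,round(m["confidence"],2),np.round(m["point"],1),ray(p,m["point"],z)[:2].round(1))
E
```

```text
pics
{'time_s': 0.0, 'joints': array([-1.39540880e+00,  3.13447423e-01,  1.49843100e+00,  1.95188500e-05,
        1.33099122e+00, -2.23403512e-01]), 'dq': array([ 0.00136238,  0.00231833,  0.00049591, -0.00083925,  0.00071338,
       -0.00028221]), 'tau': array([ 1.15076720e-03, -4.12276375e+01, -2.59739202e+01, -1.17862696e-04,
        4.20832264e-03,  9.24959778e-06]), 'eef_pos': array([ 203.81042006, -483.57736081,  249.73866725]), 'ee_rot': array([-6.38081919e-04,  9.80186751e-01,  1.98074544e-01,  2.48034133e-05]), 'force': array([ 0.52067624, -0.56570441,  1.00378597]), 'wrist_torque': array([-0.01772572, -0.02831478,  0.00707606]), 'grip_force': 0.0, 'grip_width': 1.0027101873084798}
[ 375.39726333   -3.03524192 1203.17200681] [[0.02, -1.0, 0.03], [-0.99, -0.02, -0.1], [0.11, -0.03, -0.99]]
[477.99511588 620.16685582 495.14322917] [[-1.0, -0.05, -0.02], [-0.02, 0.58, -0.81], [0.05, -0.81, -0.58]]
round_bottle top 0.65 [208.5 221.6] [465.5 219.6]
round_bottle top 0.42 [184.9 223.1] [523.9 218.5]
square_bottle top 0.58 [203.8 188.5] [475.2 300.8]
square_bottle side 0.62 [346.7 345.3] [474.5 298.9]
slim_bottle top 0.57 [200.2 161.7] [482.5 366.3]
slim_bottle side 0.95 [389.9 336.1] [486.  363.7]
flask top 0.92 [174.7 163.1] [545.6 366.4]
flask side 0.63 [389.4 291.6] [545.4 365.6]
slab top 0.79 [185.1 194.6] [522.7 290.1]
slab top 0.67 [199.1 438.5] [ 502.3 -318.6]
slab side 0.79 [344.  311.6] [525.2 291.2]
tray top 0.72 [198.9 433.8] [ 502.5 -306.8]
tray side 0.69 [152.9 340.7] [ 494.  -324.5]
stand top 0.72 [171.1 313.5] [565.3  -3.6]
stand top 0.19 [205.3 186.1] [472.  308.5]
stand side 0.83 [218.9 306.6] [562.2 -15.1]
dishes top 0.67 [177.9 195.9] [539.6 285.9]
dishes side 0.79 [340.5 302.2] [539.  291.2]
slide_box top 0.6 [183.3 224. ] [527.9 216.4]
slide_box side 0.9 [298.6 312.1] [530.8 211.4]
```

View pics/t0.png

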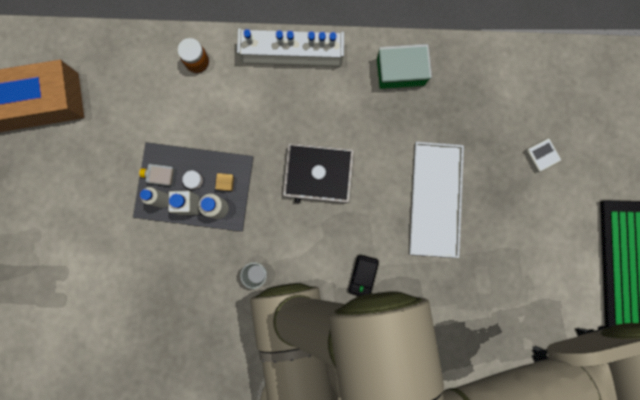

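View pics/s0.png

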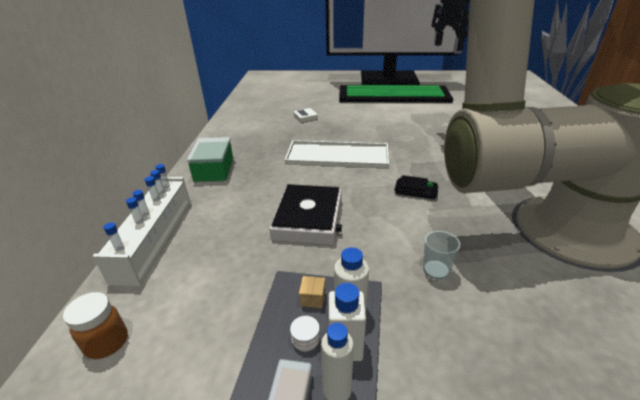

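The top view shows the slab at about (193,187) with the bottles in front: slim (149,195), square (179,201), round (210,205). The flask is behind the slim bottle at (159,174) with its cap to the left (+y), the stand is at (318,173), and the tray at (437,200). Next I'll measure these more precisely.

```bash
cat >> h.py <<'E'
def caps(p,z=(128,120,120)):
    "blue cap-top centroids in the work area"
    hsv=cv2.cvtColor(p["img"],cv2.COLOR_RGB2HSV)
    m=cv2.inRange(hsv,(100,150,70),(125,255,255))
    n,l,s,c=cv2.connectedComponentsWithStats(m)
    return [(c[i][::-1],s[i][4]) for i in range(1,n) if s[i][4]>25]
def rect(p,label,z):
    r=regions_of(label,p)[0]; m=r["region"].astype(np.uint8)
    c=max(cv2.findContours(m,cv2.RETR_EXTERNAL,cv2.CHAIN_APPROX_NONE)[0],key=cv2.contourArea)[:,0,:]
    w=np.array([ray(p,(y,x),z)[:2] for x,y in c],np.float32)
    return r["confidence"],cv2.minAreaRect(cv2.convexHull(w))
E
python3 - <<'E'
from h import *
for n in("top","side"):
    p=capture(n); print(n)
    for c,a in caps(p): print(c.round(1),a,ray(p,c,120)[:2].round(1),ray(p,c,128)[:2].round(1))
    for k,z in(("slab",8),("tray",14),("stand",40),("flask",36),("slide_box",42),("dishes",38),("square_bottle",104)):
        try: print(k,rect(p,k,z))
        except IndexError: print(k,"none")
    # window
    hsv=cv2.cvtColor(p["img"],cv2.COLOR_RGB2HSV); m=cv2.inRange(hsv,(0,0,150),(180,60,255))
    N,l,s,c=cv2.connectedComponentsWithStats(m)
    e=proj(p,(562,-8,40))
    for i in range(1,N):
        if np.hypot(*(c[i]-e))<12 and s[i][4]>20: print("window",c[i],s[i][4],ray(p,c[i][::-1],40))
E
```

```text
top
[ 33.4 247. ] 33 [864.6 157.8] [861.  156.6]
[ 34.3 279.1] 34 [864.9  83.8] [861.3  83.1]
[ 34.9 289.9] 32 [864.3  58.6] [860.7  58.2]
[ 35.4 311.1] 35 [864.8   9.6] [861.1   9.5]
[ 35.8 321.9] 31 [864.6 -15.5] [861.  -15.4]
[ 36.  332.4] 33 [865.1 -40.1] [861.5 -39.8]
[90.2 19. ] 752 [713.6 664.1] [711.1 659.1]
[194.2 145.3] 86 [484.9 368.5] [484.1 365.8]
[200.5 176.5] 141 [472.6 299.2] [471.9 296.9]
[203.9 207.8] 133 [466.5 229.7] [465.9 228. ]
slab (0.7, ((518.6898803710938, 291.7611083984375), (274.0750732421875, 193.91685485839844), 83.99420928955078))
tray (0.97, ((499.9000244140625, -308.806640625), (127.25220489501953, 283.2727966308594), 87.21127319335938))
stand (0.87, ((550.3700561523438, -13.402976989746094), (157.47093200683594, 140.5939178466797), 86.69865417480469))
flask (0.81, ((541.4866943359375, 374.7293701171875), (83.66285705566406, 48.645362854003906), 84.65227508544922))
slide_box (0.86, ((526.7803344726562, 210.2210235595703), (38.71821212768555, 42.685791015625), 1.3963888883590698))
dishes (0.66, ((531.4745483398438, 286.5797424316406), (41.2424964904785
[... 723 characters left out ...]
), 89.28739166259766))
tray none
stand (0.68, ((552.088134765625, 9.032066345214844), (197.58544921875, 140.70762634277344), 86.12764739990234))
flask (0.73, ((542.7973022460938, 368.5252990722656), (54.76523971557617, 48.312957763671875), 84.35594940185547))
slide_box (0.79, ((528.5537719726562, 226.30889892578125), (38.672271728515625, 63.370906829833984), 2.2676005363464355))
dishes (0.57, ((533.71337890625, 298.7590637207031), (42.4207649230957, 58.298744201660156), 3.9182934761047363))
square_bottle (0.71, ((473.4230041503906, 319.71783447265625), (48.26315689086914, 118.46245574951172), 0.9454126358032227))
window [307.12844037 203.88073394] 109 [559.20809301 -15.63411248  40.        ]
```

```bash
cat >> h.py <<'E'
from scipy.spatial.transform import Rotation as Ro
def want(yd,T):
    "jog units from current pose to each target (x,y,z), tool down with tool-y at world angle yd degrees"
    s=sense(); q=s["ee_rot"]; R0=Ro.from_quat([q[1],q[2],q[3],q[0]]).as_matrix()
    a=np.radians(yd); y=np.array([np.cos(a),np.sin(a),0]); z=np.array([0,0,-1.]); x=np.cross(y,z)
    r=Ro.from_matrix(R0.T@np.c_[x,y,z]).as_rotvec()/(np.pi/2)
    for t in T: print(t,(R0.T@(np.array(t)-s["eef_pos"])/400).round(4),r.round(4))
E
python3 -c "
from h import *
want(-6,[(350,-120,250)])"
```

```text
(350, -120, 250) [ 0.6899 -0.6963  0.0007] [ 0.      0.     -0.6794]
```

Emit:
jog_arm:
  series: "0.69 -0.696 0 0 0 -0.679 0.65;0.69 -0.696 0 0 0 -0.679 0.65;0.69 -0.696 0 0 0 -0.679 0.65;0.69 -0.696 0 0 0 -0.679 0.65;0.69 -0.696 0 0 0 -0.679 0.65;0.69 -0.696 0 0 0 -0.679 0.65;0.69 -0.696 0 0 0 -0.679 0.65;0.69 -0.696 0 0 0 -0.679 0.65;0.69 -0.696 0 0 0 -0.679 0.65;0.69 -0.696 0 0 0 -0.679 0.65;0.69 -0.696 0 0 0 -0.679 0.65;0.69 -0.696 0 0 0 -0.679 0.65"
  grip_force: 40

```text
time_s: 3.3
eef_pos: [350.0, -120.4, 250.3]
ee_rot: [-0.0, 0.744, 0.669, -0.0]
force: [0.6, -0.1, -0.1]
grip_width: 0.826
grip_force: 0.0
```

```bash
python3 -c "
from h import *
s=sense();print(s['eef_pos'],s['ee_rot'],s['grip_width'],s['time_s'])
want(-6,[(466.5,228,250),(466.5,228,82)])"
```

```text
[ 349.98735738 -120.4093451   250.26676778] [-4.28396513e-05  7.43629780e-01  6.68591615e-01 -2.95409833e-05] 0.8263986400342114 3.3
(466.5, 228, 250) [8.970e-01 1.973e-01 7.000e-04] [-0.0001 -0.     -0.0009]
(466.5, 228, 82) [0.897  0.1974 0.4207] [-0.0001 -0.     -0.0009]
```

Emit:
jog_arm:
  series: "0.897 0.197 0 0 0 0 1;0.897 0.197 0 0 0 0 1;0.897 0.197 0 0 0 0 1;0.897 0.197 0 0 0 0 1;0.897 0.197 0 0 0 0 1;0.897 0.197 0 0 0 0 1;0.897 0.197 0 0 0 0 1;0.897 0.197 0 0 0 0 1;0.897 0.197 0 0 0 0 1;0.897 0.197 0.1 0 0 0 1;0.897 0.197 0.2 0 0 0 1;0.897 0.197 0.28 0 0 0 1;0.897 0.197 0.34 0 0 0 1;0.897 0.197 0.39 0 0 0 1;0.897 0.197 0.421 0 0 0 1;0.897 0.197 0.421 0 0 0 1"

```text
time_s: 5.3
eef_pos: [466.1, 227.9, 81.7]
ee_rot: [-0.0, 0.744, 0.669, -0.0]
force: [-1.0, 0.7, 0.3]
grip_width: 1.0
grip_force: 0.0
```

```bash
python3 -c "
from h import *
p=capture('side');save(p,'s1.png');print(proj(p,(466.5,228,128)),caps(p))
cv2.imwrite('pics/s1.png',cv2.resize(cv2.cvtColor(p['img'],cv2.COLOR_RGB2BGR)[150:400,200:520],None,fx=2.4,fy=2.4))
"
```

```text
[352.55467888 253.57491751] [(array([ 40.07661067, 255.62913052]), np.int32(10834)), (array([174.52910053, 154.51851852]), np.int32(189)), (array([198.53939394, 134.41212121]), np.int32(165)), (array([227.94230769, 109.81730769]), np.int32(104)), (array([261.05363985, 351.26436782]), np.int32(261)), (array([297.24264706, 346.46507353]), np.int32(544)), (array([334.41326531, 336.79591837]), np.int32(392))]
```

View pics/s1.png

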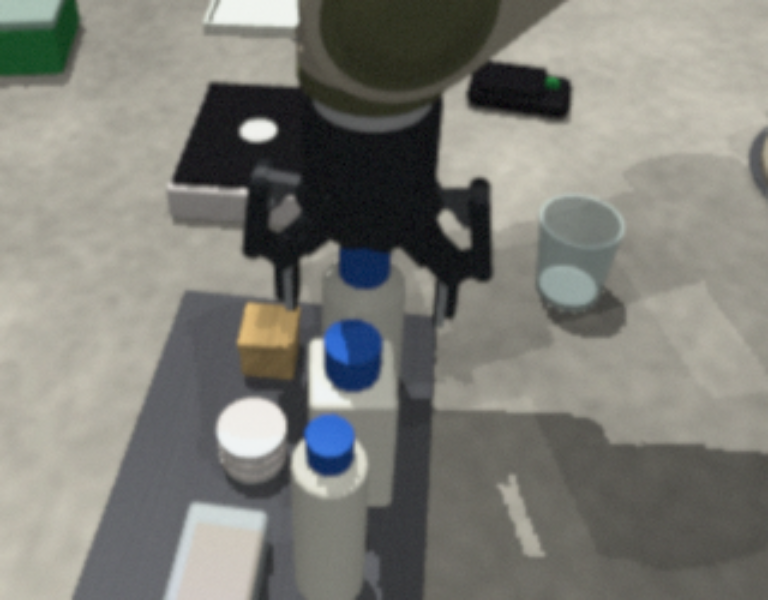

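The fingers straddle the round bottle's shoulder at crop position (285–440, 290) and are centred on it. Next I close and lift.

Emit:
jog_arm:
  series: "0 0 0 0 0 0 -1;0 0 0 0 0 0 -1;0 0 0 0 0 0 -1;0 0 0 0 0 0 -1;0 0 0 0 0 0 -1;0 0 0 0 0 0 -1;0 0 0 0 0 0 -1;0 0 0 0 0 0 -1;0 0 -0.04 0 0 0 -1;0 0 -0.12 0 0 0 -1;0 0 -0.24 0 0 0 -1;0 0 -0.36 0 0 0 -1;0 0 -0.42 0 0 0 -1;0 0 -0.42 0 0 0 -1"

```text
time_s: 7.1
eef_pos: [466.5, 228.6, 251.8]
ee_rot: [0.001, 0.743, 0.669, 0.002]
force: [0.3, -0.3, -2.2]
grip_width: 0.599
grip_force: 42.5
```

```bash
python3 -c "
from h import *
s=sense();print(s['eef_pos'],s['force'])
want(-6,[(425,-90,250)])"
```

```text
[466.54114501 228.58379285 251.81632962] [ 0.27524606 -0.3184553  -2.15670219]
(425, -90, 250) [-0.803  -0.0196  0.0035] [ 0.0023 -0.0008 -0.0004]
```

Emit:
jog_arm:
  series: "-0.1 0 0 0 0 0 -1;-0.24 0 0 0 0 0 -1;-0.803 -0.02 0 0 0 0 -1;-0.803 -0.02 0 0 0 0 -1;-0.803 -0.02 0 0 0 0 -1;-0.803 -0.02 0 0 0 0 -1;-0.803 -0.02 0 0 0 0 -1;-0.803 -0.02 0 0 0 0 -1"

```text
time_s: 8.1
eef_pos: [424.1, -89.5, 249.1]
ee_rot: [-0.001, 0.743, 0.669, -0.0]
force: [-0.0, 0.4, -2.3]
grip_width: 0.595
grip_force: 42.4
```

```bash
python3 -c "
from h import *
s=sense();print(s['eef_pos'],s['force'])
want(-6,[(416,-305,250),(416,-305,79)])"
```

```text
[424.14301589 -89.49664292 249.13074021] [-0.00413165  0.37613518 -2.33508419]
(416, -305, 250) [-0.5379  0.0364 -0.0027] [-0.001  -0.0006 -0.0004]
(416, -305, 79) [-0.5383  0.0371  0.4248] [-0.001  -0.0006 -0.0004]
```

Emit:
jog_arm:
  series: "-0.538 0.037 0 0 0 0 -1;-0.538 0.037 0 0 0 0 -1;-0.538 0.037 0 0 0 0 -1;-0.538 0.037 0 0 0 0 -1;-0.538 0.037 0 0 0 0 -1;-0.538 0.037 0.12 0 0 0 -1;-0.538 0.037 0.24 0 0 0 -1;-0.538 0.037 0.33 0 0 0 -1;-0.538 0.037 0.38 0 0 0 -1;-0.538 0.037 0.41 0 0 0 -1;-0.538 0.037 0.425 0 0 0 -1;-0.538 0.037 0.425 0 0 0 -1;-0.538 0.037 0.425 0 0 0 -1"

```text
time_s: 9.72
eef_pos: [416.8, -305.9, 80.6]
ee_rot: [0.001, 0.743, 0.669, -0.0]
force: [0.9, -0.5, -1.3]
grip_width: 0.601
grip_force: 42.4
```

```bash
python3 -c "
from h import *
s=sense();print(s['eef_pos'],s['force'])
p=capture('side')
cv2.imwrite('pics/s2.png',cv2.resize(cv2.cvtColor(p['img'],cv2.COLOR_RGB2BGR)[50:250,200:480],None,fx=2.8,fy=2.8))
"
```

```text
[ 416.81612258 -305.88366455   80.58414808] [ 0.94841031 -0.46406778 -1.3264663 ]
```

View pics/s2.png

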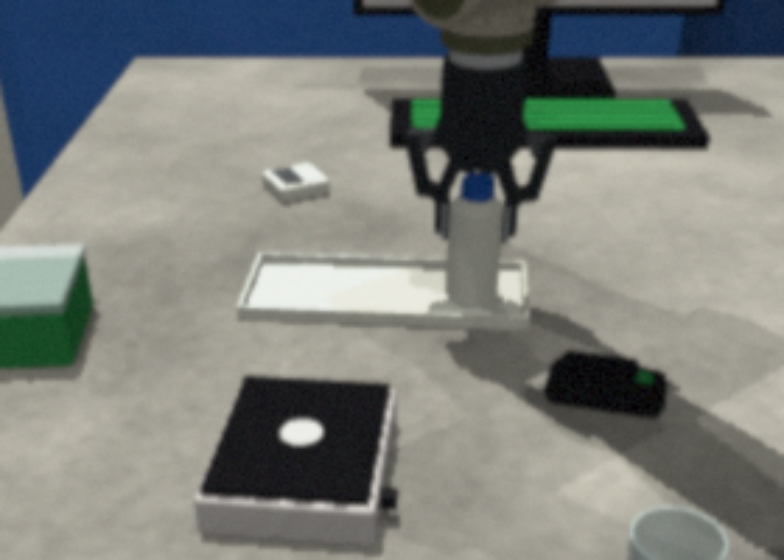

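The round bottle hangs just above the tray floor near crop (470,300), possibly close to the near (+y) wall. I'll check the tray's y before releasing.

```bash
python3 -c "
from h import *
p=capture('side')
for c in((240,312),(527,318),(258,255),(527,260)):
    print(ray(p,(c[1]/2.8+50,c[0]/2.8+200),14).round(1))
for X in((416.8,-305.9,4),(416.8,-279.9,4),(416.8,-305.9,124)): q=proj(p,X); print((q-[200,50])*2.8)
p=capture('top');save(p,'t1.png')
for c in((416,143),(463,145),(458,257),(411,255)):print(ray(p,c[::-1],14).round(1))
"
```

```text
[ 639.9 -245.7   14. ]
[ 367.4 -240.7   14. ]
[ 638.3 -369.1   14. ]
[ 357.2 -363.1   14. ]
[470.93849358 294.0929207 ]
[471.99353423 306.66099441]
[477.40663855 179.37523681]
[ 640.8 -258.7   14. ]
[ 638.9 -377.5   14. ]
[ 359.3 -362.6   14. ]
[ 361.8 -246.8   14. ]
```

Emit:
jog_arm:
  series: "0 0 0.006 0 0 0 -1;0 0 0.006 0 0 0 -1;0 0 0.006 0 0 0 0.65;0 0 0.006 0 0 0 0.65;0 0 0.006 0 0 0 0.65;0 0 0.006 0 0 0 0.65;0 0 -0.1 0 0 0 0.65;0 0 -0.22 0 0 0 0.65;0 0 -0.36 0 0 0 0.65;0 0 -0.425 0 0 0 0.65;0 0 -0.425 0 0 0 0.65;0.5 0.05 -0.425 0 0 0 1;0.5 0.05 -0.425 0 0 0 1;0.5 0.05 -0.425 0 0 0 1;0.5 0.05 -0.425 0 0 0 1;0.5 0.05 -0.425 0 0 0 1"

```text
time_s: 11.88
eef_pos: [457.3, -108.7, 248.9]
ee_rot: [-0.001, 0.743, 0.669, -0.0]
force: [0.3, -0.6, 0.8]
grip_width: 0.999
grip_force: 0.0
```

```bash
python3 -c "
from h import *
s=sense();print(s['eef_pos'],s['force'])
p=capture('side');print(caps(p)[-3:])
want(-6,[(473,298,250),(473,298,82)])
"
```

```text
[ 457.31016842 -108.65672408  248.94506766] [ 0.27418118 -0.63510045  0.76954859]
[(array([228.03773585, 109.81132075]), np.int32(106)), (array([296.81866197, 346.54753521]), np.int32(568)), (array([334.49363868, 336.87531807]), np.int32(393))]
(473, 298, 250) [ 1.0173 -0.0682 -0.002 ] [-0.0008 -0.0001 -0.0005]
(473, 298, 82) [ 1.0173 -0.0676  0.418 ] [-0.0008 -0.0001 -0.0005]
```

Emit:
jog_arm:
  series: "1 -0.068 0 0 0 0 1;1 -0.068 0 0 0 0 1;1 -0.068 0 0 0 0 1;1 -0.068 0 0 0 0 1;1 -0.068 0 0 0 0 1;1 -0.068 0 0 0 0 1;1 -0.068 0 0 0 0 1;1 -0.068 0 0 0 0 1"

```text
time_s: 12.92
eef_pos: [473.1, 291.6, 248.9]
ee_rot: [-0.0, 0.743, 0.669, -0.001]
force: [0.2, -0.7, -0.4]
grip_width: 1.001
grip_force: 0.0
```

```bash
python3 -c "
from h import *
s=sense();print(s['eef_pos'],s['force'])
want(-6,[(473,298,250),(473,298,82)])
"
```

```text
[473.14962008 291.60087097 248.91467859] [ 0.21512669 -0.69094694 -0.35535605]
(473, 298, 250) [ 0.0159 -0.0021 -0.0027] [-0.0006  0.0004 -0.0002]
(473, 298, 82) [ 0.0162 -0.0016  0.4173] [-0.0006  0.0004 -0.0002]
```

Emit:
jog_arm:
  series: "0.016 -0.002 0 0 0 0 1;0.016 -0.002 0.12 0 0 0 1;0.016 -0.002 0.24 0 0 0 1;0.016 -0.002 0.34 0 0 0 1;0.016 -0.002 0.39 0 0 0 1;0.016 -0.002 0.418 0 0 0 1;0.016 -0.002 0.418 0 0 0 1;0.016 -0.002 0.418 0 0 0 -1;0.016 -0.002 0.418 0 0 0 -1;0.016 -0.002 0.418 0 0 0 -1;0.016 -0.002 0.418 0 0 0 -1;0.016 -0.002 0.418 0 0 0 -1;0.016 -0.002 0.418 0 0 0 -1;0.016 -0.002 0.418 0 0 0 -1;0.016 -0.002 0.418 0 0 0 -1"

```text
time_s: 14.8
eef_pos: [472.9, 298.3, 83.8]
ee_rot: [0.0, 0.743, 0.669, 0.001]
force: [-0.8, -1.1, 5.9]
grip_width: 0.588
grip_force: 38.5
```

```bash
python3 -c "
from h import *
s=sense();print(s['eef_pos'],s['force'])
p=capture('side');print(caps(p)[-3:])
"
```

```text
[472.93639008 298.28793261  83.756874  ] [-0.76236371 -1.06052283  5.94101461]
[(array([228.        , 109.81904762]), np.int32(105)), (array([301.2275, 347.115 ]), np.int32(400)), (array([334.71391076, 336.80052493]), np.int32(381))]
```

Emit:
jog_arm:
  series: "0 0 -0.04 0 0 0 -1;0 0 -0.12 0 0 0 -1;0 0 -0.24 0 0 0 -1;0 0 -0.36 0 0 0 -1;0 0 -0.42 0 0 0 -1;-0.1 0 -0.42 0 0 0 -1;-0.24 0 -0.42 0 0 0 -1;-0.9 0.1 -0.42 0 0 0 -1;-0.9 0.1 -0.42 0 0 0 -1;-0.9 0.1 -0.42 0 0 0 -1;-0.9 0.1 -0.42 0 0 0 -1;-0.9 0.1 -0.42 0 0 0 -1;-0.9 0.1 -0.42 0 0 0 -1;-0.9 0.1 -0.42 0 0 0 -1"

```text
time_s: 16.6
eef_pos: [474.2, -62.8, 250.9]
ee_rot: [-0.0, 0.743, 0.669, 0.0]
force: [-0.5, 0.5, -3.0]
grip_width: 0.583
grip_force: 39.9
```

```bash
python3 -c "
from h import *
s=sense();print(s['eef_pos'],s['force'])
want(-6,[(500,-308,250),(500,-308,80)])
"
```

```text
[474.17696253 -62.77357201 250.90981972] [-0.54210073  0.45702651 -3.04546086]
(500, -308, 250) [-0.603   0.1279  0.002 ] [-0.     -0.0002  0.0004]
(500, -308, 80) [-0.6032  0.1279  0.427 ] [-0.     -0.0002  0.0004]
```

Emit:
jog_arm:
  series: "-0.603 0.128 0 0 0 0 -1;-0.603 0.128 0 0 0 0 -1;-0.603 0.128 0 0 0 0 -1;-0.603 0.128 0 0 0 0 -1;-0.603 0.128 0 0 0 0 -1;-0.603 0.128 0 0 0 0 -1;-0.603 0.128 0.12 0 0 0 -1;-0.603 0.128 0.24 0 0 0 -1;-0.603 0.128 0.33 0 0 0 -1;-0.603 0.128 0.38 0 0 0 -1;-0.603 0.128 0.41 0 0 0 -1;-0.603 0.128 0.422 0 0 0 -1;-0.603 0.128 0.425 0 0 0 -1;-0.603 0.128 0.425 0 0 0 -1"

```text
time_s: 18.35
eef_pos: [500.1, -309.4, 81.4]
ee_rot: [0.001, 0.743, 0.669, 0.0]
force: [-0.1, -0.1, -3.0]
grip_width: 0.585
grip_force: 40.1
```

```bash
python3 -c "
from h import *
s=sense();print(s['eef_pos'],s['force'])
"
```

```text
[ 500.08302851 -309.39063518   81.38156197] [-0.09106558 -0.13134716 -2.97361254]
```

Emit:
jog_arm:
  series: "0 0 0.003 0 0 0 -1;0 0 0.003 0 0 0 -1;0 0 0.003 0 0 0 0.55;0 0 0.003 0 0 0 0.55;0 0 0.003 0 0 0 0.55;0 0 0.003 0 0 0 0.55;0 0 -0.1 0 0 0 0.55;0 0 -0.22 0 0 0 0.55;0 0 -0.36 0 0 0 0.55;0 0 -0.425 0 0 0 0.55;0 0 -0.425 0 0 0 0.55;0.8 -0.2 -0.425 0 0 0 1;0.8 -0.2 -0.425 0 0 0 1;0.8 -0.2 -0.425 0 0 0 1;0.8 -0.2 -0.425 0 0 0 1;0.8 -0.2 -0.425 0 0 0 1;0.8 -0.2 -0.425 0 0 0 1;0.8 -0.2 -0.425 0 0 0 1"

```text
time_s: 20.6
eef_pos: [453.7, 17.8, 249.9]
ee_rot: [-0.0, 0.743, 0.669, -0.0]
force: [0.7, 0.4, 0.4]
grip_width: 0.998
grip_force: 0.0
```

```bash
python3 -c "
from h import *
s=sense();print(s['eef_pos'],s['force'])
want(-6,[(484,365,250),(484,365,90)])
p=capture('top')
for k in('round_bottle','square_bottle'):
  for m in mark_of(k,p)[:2]: print(k,m['confidence'],ray(p,m['point'],4))
"
```

```text
[453.70243225  17.75270624 249.90434015] [0.65194911 0.4372951  0.39316598]
(484, 365, 250) [ 8.713e-01 -1.460e-02 -3.000e-04] [-0.0008  0.0001  0.0006]
(484, 365, 90) [ 0.8713 -0.0141  0.3997] [-0.0008  0.0001  0.0006]
round_bottle 0.78 [ 418.70674482 -314.54483507    4.        ]
round_bottle 0.48 [ 500.49291906 -313.05651584    4.        ]
square_bottle 0.89 [ 498.86608537 -308.01886966    4.        ]
```

Emit:
jog_arm:
  series: "0.871 -0.014 0 0 0 0 1;0.871 -0.014 0 0 0 0 1;0.871 -0.014 0 0 0 0 1;0.871 -0.014 0 0 0 0 1;0.871 -0.014 0 0 0 0 1;0.871 -0.014 0 0 0 0 1;0.871 -0.014 0 0 0 0 1;0.871 -0.014 0 0 0 0 1;0.871 -0.014 0 0 0 0 1;0.871 -0.014 0.12 0 0 0 1;0.871 -0.014 0.24 0 0 0 1;0.871 -0.014 0.34 0 0 0 1;0.871 -0.014 0.38 0 0 0 1;0.871 -0.014 0.4 0 0 0 1;0.871 -0.014 0.4 0 0 0 1"

```text
time_s: 22.62
eef_pos: [485.6, 364.4, 91.6]
ee_rot: [0.0, 0.743, 0.669, 0.001]
force: [-0.4, 0.1, 0.4]
grip_width: 1.001
grip_force: 0.0
```

```bash
python3 -c "
from h import *
s=sense();print(s['eef_pos'],s['force'])
p=capture('side')
cv2.imwrite('pics/s3.png',cv2.resize(cv2.cvtColor(p['img'],cv2.COLOR_RGB2BGR)[200:400,200:480],None,fx=2.5,fy=2.5))
"
```

```text
[485.55446366 364.44605317  91.64552744] [-0.35217265  0.09553849  0.37702319]
```

View pics/s3.png

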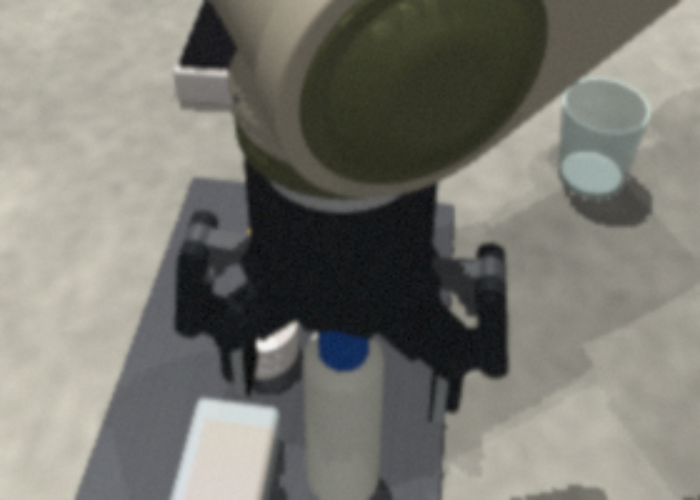

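The fingers sit either side of the slim bottle at crop x of about 240 and 440, with the bottle at 343. It's centred.

Emit:
jog_arm:
  series: "0 0 0 0 0 0 -1;0 0 0 0 0 0 -1;0 0 0 0 0 0 -1;0 0 0 0 0 0 -1;0 0 0 0 0 0 -1;0 0 0 0 0 0 -1;0 0 0 0 0 0 -1;0 0 0 0 0 0 -1;0 0 0 0 0 0 -1;0 0 0 0 0 0 -1"

```text
time_s: 23.92
eef_pos: [485.1, 364.6, 91.2]
ee_rot: [0.0, 0.743, 0.669, 0.0]
force: [-0.8, -0.4, 6.3]
grip_width: 0.431
grip_force: 40.0
```

Emit:
jog_arm:
  series: "0 0 -0.04 0 0 0 -1;0 0 -0.12 0 0 0 -1;0 0 -0.24 0 0 0 -1;0 0 -0.36 0 0 0 -1;0 0 -0.4 0 0 0 -1;-0.1 0.02 -0.4 0 0 0 -1;-0.22 0.05 -0.4 0 0 0 -1;-0.893 0.207 -0.4 0 0 0 -1;-0.893 0.207 -0.4 0 0 0 -1;-0.893 0.207 -0.4 0 0 0 -1;-0.893 0.207 -0.4 0 0 0 -1;-0.893 0.207 -0.4 0 0 0 -1;-0.893 0.207 -0.4 0 0 0 -1;-0.893 0.207 -0.4 0 0 0 -1"

```text
time_s: 25.68
eef_pos: [529.5, 1.3, 250.3]
ee_rot: [-0.001, 0.743, 0.669, -0.0]
force: [-0.5, -0.8, -0.9]
grip_width: 0.431
grip_force: 40.2
```

```bash
python3 -c "
from h import *
s=sense();print(s['eef_pos'],s['force'])
want(-6,[(585,-311,250),(585,-311,87)])
"
```

```text
[529.4763595    1.29031252 250.261034  ] [-0.52911615 -0.77651131 -0.93456839]
(585, -311, 250) [-7.619e-01  2.198e-01  1.000e-04] [-0.0007 -0.0003 -0.0001]
(585, -311, 87) [-0.7621  0.2203  0.4076] [-0.0007 -0.0003 -0.0001]
```

Emit:
jog_arm:
  series: "-0.762 0.22 0 0 0 0 -1;-0.762 0.22 0 0 0 0 -1;-0.762 0.22 0 0 0 0 -1;-0.762 0.22 0 0 0 0 -1;-0.762 0.22 0 0 0 0 -1;-0.762 0.22 0 0 0 0 -1;-0.762 0.22 0 0 0 0 -1;-0.762 0.22 0.12 0 0 0 -1;-0.762 0.22 0.24 0 0 0 -1;-0.762 0.22 0.33 0 0 0 -1;-0.762 0.22 0.38 0 0 0 -1;-0.762 0.22 0.398 0 0 0 -1;-0.762 0.22 0.404 0 0 0 -1;-0.762 0.22 0.404 0 0 0 -1"

```text
time_s: 27.42
eef_pos: [585.6, -311.7, 90.1]
ee_rot: [0.001, 0.743, 0.669, 0.0]
force: [-0.4, -0.6, -0.9]
grip_width: 0.43
grip_force: 40.6
```

```bash
python3 -c "
from h import *
s=sense();print(s['eef_pos'],s['force'])
p=capture('side')
cv2.imwrite('pics/s4.png',cv2.resize(cv2.cvtColor(p['img'],cv2.COLOR_RGB2BGR)[50:250,200:480],None,fx=2.8,fy=2.8))
"
```

```text
[ 585.63800075 -311.66599635   90.14020744] [-0.37796714 -0.55137971 -0.92504884]
```

View pics/s4.png

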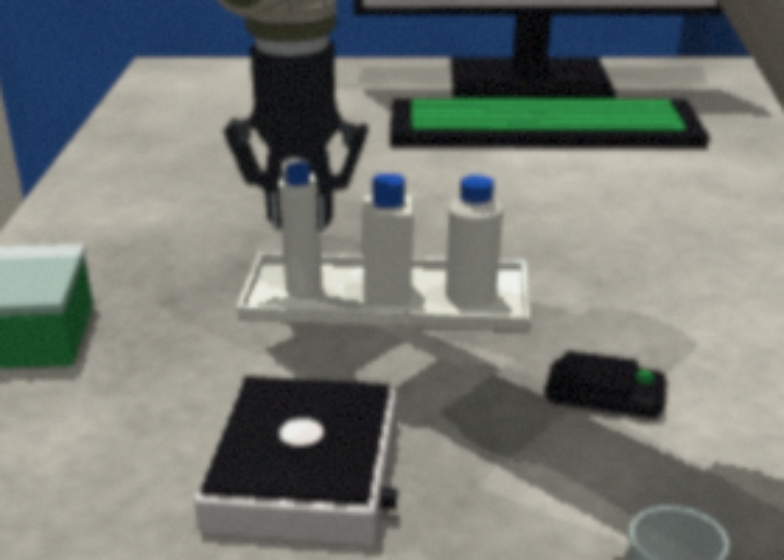

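All three bottles are in the tray. The slim one, at crop (302,240), is still held just above the floor, so I release it and retreat.

Emit:
jog_arm:
  series: "0 0 0.006 0 0 0 -1;0 0 0.006 0 0 0 -1;0 0 0.006 0 0 0 0.35;0 0 0.006 0 0 0 0.35;0 0 0.006 0 0 0 0.35;0 0 0.006 0 0 0 0.35;0 0 0.006 0 0 0 0.35;0 0 -0.1 0 0 0 0.35;0 0 -0.22 0 0 0 0.35;0 0 -0.36 0 0 0 0.35;0 0 -0.4 0 0 0 0.35;0 0 -0.4 0 0 0 0.35;0.8 -0.2 -0.4 0 0 0 0.65;0.8 -0.2 -0.4 0 0 0 0.65;0.8 -0.2 -0.4 0 0 0 0.65;0.8 -0.2 -0.4 0 0 0 0.65;0.8 -0.2 -0.4 0 0 0 0.65;0.8 -0.2 -0.4 0 0 0 0.65;0.8 -0.2 -0.4 0 0 0 0.65"

```text
time_s: 29.85
eef_pos: [539.0, 15.1, 247.9]
ee_rot: [-0.001, 0.743, 0.669, -0.001]
force: [-0.4, -0.1, 0.2]
grip_width: 0.827
grip_force: 0.0
```

```bash
python3 -c "
from h import *
s=sense();print(s['eef_pos'],s['force'])
for n in('top','side'):
  p=capture(n);print(n)
  for m in mark_of('flask',p)[:2]: print(m['confidence'],ray(p,m['point'],8))
  print(rect(p,'flask',36))
  for m in mark_of('dishes',p)[:1]: print('d',m['confidence'],ray(p,m['point'],8))
  cv2.imwrite('pics/%s5.png'%n,cv2.cvtColor(p['img'],cv2.COLOR_RGB2BGR))
b=cv2.imread('pics/top5.png')[130:250,120:280];c=cv2.imread('pics/side5.png')[240:400,200:413]
cv2.imwrite('pics/c5.png',np.vstack([cv2.resize(b,(400,300)),cv2.resize(c,(400,300))]))
"
```

```text
[539.02034742  15.11177331 247.86773787] [-0.40754603 -0.13544921  0.22719241]
top
0.72 [543.31681412 367.53315734   8.        ]
0.44 [ 508.06432431 -310.79282284    8.        ]
(0.69, ((541.9104614257812, 376.4273986816406), (80.4808349609375, 46.836971282958984), 83.1793212890625))
d 0.73 [533.84348613 289.02734855   8.        ]
side
0.76 [544.44136353 368.5451052    8.        ]
(0.89, ((543.2804565429688, 368.53643798828125), (55.00452423095703, 49.189388275146484), 83.91368865966797))
d 0.65 [537.08895777 290.8244399    8.        ]
```

View pics/c5.png

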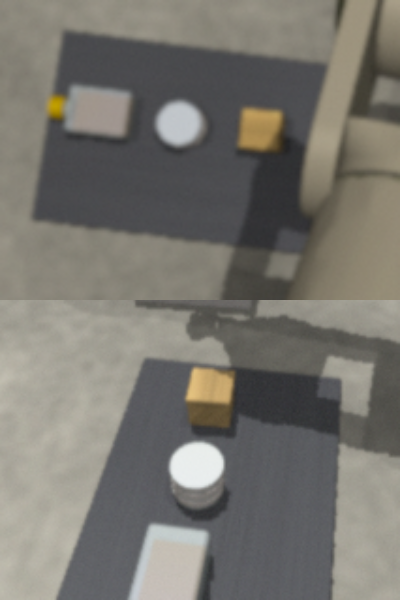

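The crop shows the flask lying clear on the slab, its cap towards +y, with the dishes and box undisturbed. The flask is at about (543, 367.5) mm.

```bash
python3 -c "
from h import *
want(-6.3,[(543,367.5,250),(543,367.5,32)])
"
```

```text
(543, 367.5, 250) [ 0.8797 -0.0851 -0.0026] [-0.0001  0.      0.0022]
(543, 367.5, 32) [ 0.8797 -0.085   0.5424] [-0.0001  0.      0.0022]
```

Emit:
jog_arm:
  series: "0.88 -0.085 0 0 0 0.002 0.8;0.88 -0.085 0 0 0 0.002 0.8;0.88 -0.085 0 0 0 0.002 0.8;0.88 -0.085 0 0 0 0.002 0.8;0.88 -0.085 0 0 0 0.002 0.8;0.88 -0.085 0 0 0 0.002 0.8;0.88 -0.085 0 0 0 0.002 0.8;0.88 -0.085 0 0 0 0.002 0.8;0.88 -0.085 0.12 0 0 0.002 0.8;0.88 -0.085 0.24 0 0 0.002 0.8;0.88 -0.085 0.34 0 0 0.002 0.8;0.88 -0.085 0.42 0 0 0.002 0.8;0.88 -0.085 0.48 0 0 0.002 0.8;0.88 -0.085 0.52 0 0 0.002 0.8;0.88 -0.085 0.535 0 0 0.002 0.8;0.88 -0.085 0.54 0 0 0.002 0.8;0.88 -0.085 0.54 0 0 0.002 0.8"

```text
time_s: 32.38
eef_pos: [542.9, 368.5, 33.9]
ee_rot: [0.0, 0.744, 0.668, 0.001]
force: [-0.4, -0.4, 0.3]
grip_width: 0.901
grip_force: 0.0
```

```bash
python3 -c "
from h import *
s=sense();print(s['eef_pos'],s['force'])
p=capture('side')
cv2.imwrite('pics/s6.png',cv2.resize(cv2.cvtColor(p['img'],cv2.COLOR_RGB2BGR)[200:400,160:440],None,fx=2.5,fy=2.5))
"
```

```text
[542.93443146 368.45732221  33.87262445] [-0.37882477 -0.40609941  0.28885157]
```

View pics/s6.png

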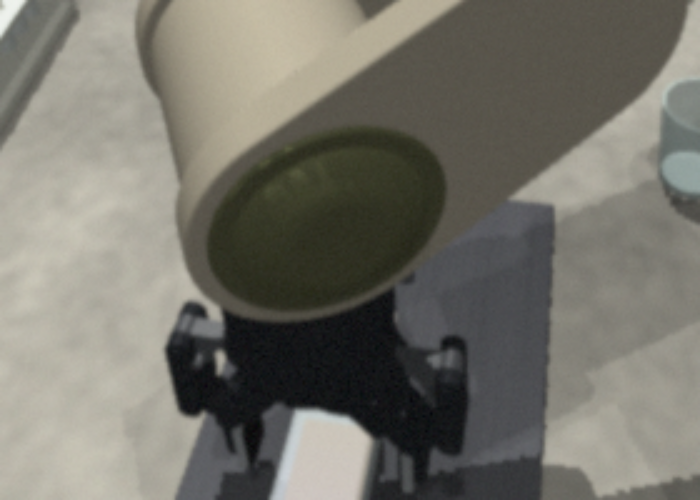

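The flask (crop x 285–375) lies between the fingers (250 and 420). I lower 2 mm, close and lift a little.

Emit:
jog_arm:
  series: "0 0 0.005 0 0 0 0.8;0 0 0.005 0 0 0 -1;0 0 0.005 0 0 0 -1;0 0 0.005 0 0 0 -1;0 0 0.005 0 0 0 -1;0 0 0.005 0 0 0 -1;0 0 0.005 0 0 0 -1;0 0 0.005 0 0 0 -1;0 0 0.005 0 0 0 -1;0 0 0.005 0 0 0 -1"
  grip_force: 30

```text
time_s: 33.67
eef_pos: [542.7, 368.4, 31.3]
ee_rot: [0.0, 0.744, 0.668, 0.0]
force: [0.6, 0.9, 4.2]
grip_width: 0.536
grip_force: 32.7
```

```bash
python3 -c "
from h import *
s=sense();print(s['eef_pos'],s['force'])
p=capture('top')
for m in mark_of('flask',p)[:2]: print(m['confidence'],ray(p,m['point'],8))
p=capture('side')
for m in mark_of('flask',p)[:2]: print(m['confidence'],ray(p,m['point'],8))
want(-6.3,[(555,10,210),(555,10,190)])
"
```

```text
[542.69884259 368.44796294  31.31885096] [0.61283369 0.88354589 4.15873742]
0.58 [539.29349698 369.26149246   8.        ]
0.77 [539.21616521 366.43711032   8.        ]
(555, 10, 210) [-0.8874  0.1279 -0.447 ] [ 0.0002 -0.0001  0.0009]
(555, 10, 190) [-0.8874  0.1279 -0.397 ] [ 0.0002 -0.0001  0.0009]
```

Emit:
jog_arm:
  series: "0 0 -0.05 0 0 0 -1;0 0 -0.15 0 0 0 -1;0 0 -0.3 0 0 0 -1;0 0 -0.3 0 0 0 -1;-0.1 0.014 -0.3 0 0 0 -1;-0.24 0.03 -0.3 0 0 0 -1;-0.887 0.128 -0.3 0 0 0 -1;-0.887 0.128 -0.3 0 0 0 -1;-0.887 0.128 -0.3 0 0 0 -1;-0.887 0.128 -0.3 0 0 0 -1;-0.887 0.128 -0.3 0 0 0 -1;-0.887 0.128 -0.3 0 0 0 -1;-0.887 0.128 -0.3 0 0 0 -1;-0.887 0.128 -0.3 0 0 0 -1"

```text
time_s: 35.62
eef_pos: [554.9, 11.4, 151.0]
ee_rot: [-0.0, 0.744, 0.668, -0.0]
force: [-0.3, -0.2, -0.9]
grip_width: 0.532
grip_force: 32.2
```

```bash
python3 -c "
from h import *
s=sense();print(s['eef_pos'],s['force'],s['grip_width'])
p=capture('side')
# stand black-top yaw from dark pixels
g=cv2.cvtColor(p['img'],cv2.COLOR_RGB2GRAY)
want(-3.3,[(558.5,-15,150),(558.5,-15,64)])
want(-6.3,[(558.5,-15,64)])
g=cv2.cvtColor(cv2.imread('pics/t0.png'),cv2.COLOR_BGR2GRAY)
p=capture('top')
m=((g<45)*255).astype(np.uint8); m[:,:270]=0;m[:,370:]=0;m[:135]=0;m[215:]=0
m=cv2.morphologyEx(m,cv2.MORPH_OPEN,np.ones((7,7)))
c=max(cv2.findContours(m,0,1)[0],key=cv2.contourArea)[:,0]
print(cv2.minAreaRect(np.array([ray(p,(y,x),40)[:2] for x,y in c],np.float32)))
"
```

```text
[554.91129892  11.41094306 151.03646738] [-0.33106475 -0.21085598 -0.88482102] 0.532131365393491
(558.5, -15, 150) [-0.0642  0.0159  0.0026] [-0.0001 -0.0001 -0.0314]
(558.5, -15, 64) [-0.0643  0.0159  0.2176] [-0.0001 -0.0001 -0.0314]
(558.5, -15, 64) [-0.0643  0.0159  0.2176] [-0.0001 -0.0001  0.0019]
((559.3023071289062, 0.6733512878417969), (109.56687927246094, 110.56237030029297), 86.9468994140625)
```

Emit:
jog_arm:
  series: "-0.064 0.016 0 0 0 -0.031 -1;-0.064 0.016 0 0 0 -0.031 -1;-0.064 0.016 0.06 0 0 -0.031 -1;-0.064 0.016 0.12 0 0 -0.031 -1;-0.064 0.016 0.16 0 0 -0.031 -1;-0.064 0.016 0.19 0 0 -0.031 -1;-0.064 0.016 0.205 0 0 -0.031 -1;-0.064 0.016 0.212 0 0 -0.031 -1;-0.064 0.016 0.214 0 0 -0.031 -1;-0.064 0.016 0.214 0 0 -0.031 -1;-0.064 0.016 0.214 0 0 -0.031 -1"

```text
time_s: 37.1
eef_pos: [558.7, -16.1, 65.8]
ee_rot: [0.0, 0.728, 0.686, 0.0]
force: [-0.4, 0.3, -0.5]
grip_width: 0.534
grip_force: 32.2
```

```bash
python3 -c "
from h import *
s=sense();print(s['eef_pos'],s['force'],s['grip_width'])
want(-3.3,[(558.5,-15,64)])
for n in('top','side'):
  p=capture(n)
  for m in mark_of('flask',p)[:1]: print(n,m['confidence'],ray(p,m['point'],41),proj(p,(558.5,-15,41)),m['point'])
cv2.imwrite('pics/s7.png',cv2.resize(cv2.cvtColor(p['img'],cv2.COLOR_RGB2BGR)[130:270,210:406],None,fx=3.5,fy=3.5))
"
```

```text
[558.73109956 -16.07337907  65.78776028] [-0.3583682   0.29040031 -0.53934055] 0.5340671159114176
(558.5, -15, 64) [ 0.0026 -0.0007  0.0045] [ 0.0003  0.0001 -0.0015]
side 0.6 [559.67772695 -18.17887317  41.        ] [307.41112191 203.67632524] [202.8, 307.0]
```

View pics/s7.png

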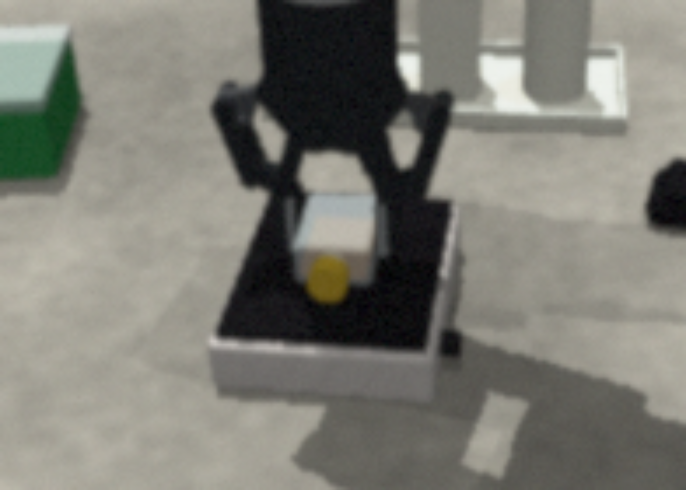

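The flask is held just above the window and aligned with the stand. I set it down and release.

Emit:
jog_arm:
  series: "0.003 0 0.005 0 0 0 -1;0.003 0 0.006 0 0 0 -1;0.003 0 0.006 0 0 0 -1;0.003 0 0.006 0 0 0 0.8;0.003 0 0.006 0 0 0 0.8;0.003 0 0.006 0 0 0 0.8;0.003 0 0.006 0 0 0 0.8;0.003 0 0.006 0 0 0 0.8;0.003 0 -0.04 0 0 0 0.8;0.003 0 -0.14 0 0 0 0.8;0.003 0 -0.3 0 0 0 0.8;0.003 0 -0.46 0 0 0 0.65;0.003 0 -0.46 0 0 0 0.35;-0.5 0.1 -0.46 0 0 -0.03 0.35;-0.5 0.1 -0.46 0 0 -0.03 0.35;-0.5 0.1 -0.46 0 0 -0.03 0.35;-0.5 0.1 -0.46 0 0 -0.03 0.35;-0.5 0.1 -0.46 0 0 -0.03 0.35"

```text
time_s: 39.55
eef_pos: [586.3, -218.4, 248.4]
ee_rot: [-0.001, 0.712, 0.702, -0.0]
force: [-0.5, -0.3, 0.0]
grip_width: 0.675
grip_force: 0.0
```

```bash
python3 -c "
from h import *
s=sense();print(s['eef_pos'],s['force'],s['grip_width'])
for n in('top','side'):
  p=capture(n)
  for m in mark_of('flask',p)[:1]: print(n,m['confidence'],ray(p,m['point'],40))
  print(rect(p,'flask',68))
want(-6,[(585.3,-312,250),(585.3,-312,88)])
cv2.imwrite('pics/s8.png',cv2.resize(cv2.cvtColor(p['img'],cv2.COLOR_RGB2BGR)[80:270,210:476],None,fx=2.8,fy=2.8))
"
```

```text
[ 586.33272246 -218.35539924  248.36380211] [-0.4828011  -0.31468256  0.01993507] 0.675253444133337
top 0.92 [555.887528 -17.699046  40.      ]
(0.33, ((527.44140625, 280.2503967285156), (45.36717987060547, 37.64898681640625), 46.70610046386719))
side 0.92 [559.57868655 -16.65100446  40.        ]
(0.73, ((525.7206420898438, 247.14730834960938), (36.18088912963867, 56.16416549682617), 2.26020884513855))
(585.3, -312, 250) [-0.2381 -0.0009 -0.0005] [0.0002 0.     0.0596]
(585.3, -312, 88) [-0.238  -0.001   0.4045] [0.0002 0.     0.0596]
```

View pics/s8.png

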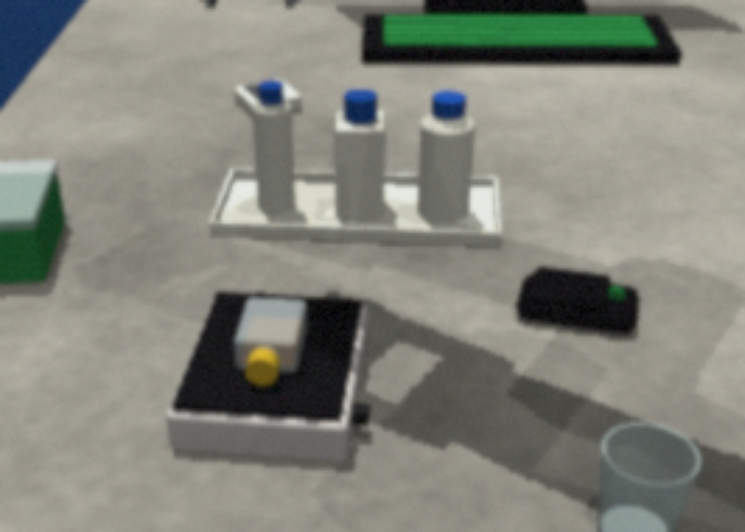

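The flask lies on the stand, within about 3 mm of the window's centre, and the bottles are still standing in the tray. Now I return them, slim bottle first.

Emit:
jog_arm:
  series: "-0.238 0 0 0 0 0.06 0.35;-0.238 0 0 0 0 0.06 0.35;-0.238 0 0 0 0 0.06 0.35;-0.238 0 0 0 0 0.06 0.35;-0.238 0 0.12 0 0 0.06 0.35;-0.238 0 0.24 0 0 0.06 0.35;-0.238 0 0.33 0 0 0.06 0.35;-0.238 0 0.38 0 0 0.06 0.35;-0.238 0 0.402 0 0 0.06 0.35;-0.238 0 0.402 0 0 0.06 0.35;-0.238 0 0.402 0 0 0.06 -1;-0.238 0 0.402 0 0 0.06 -1;-0.238 0 0.402 0 0 0.06 -1;-0.238 0 0.402 0 0 0.06 -1;-0.238 0 0.402 0 0 0.06 -1;-0.238 0 0.402 0 0 0.06 -1;-0.238 0 0.402 0 0 0.06 -1;-0.238 0 0.402 0 0 0.06 -1"
  grip_force: 40

```text
time_s: 42.1
eef_pos: [585.8, -313.5, 90.1]
ee_rot: [0.001, 0.744, 0.668, 0.0]
force: [-1.1, 0.3, 5.7]
grip_width: 0.431
grip_force: 40.2
```

```bash
python3 -c "
from h import *
want(-6,[(530,0,250)])
"
```

```text
(530, 0, 250) [ 0.764  -0.2216 -0.4009] [ 0.0011  0.0006 -0.0015]
```

Emit:
jog_arm:
  series: "0 0 -0.04 0 0 0 -1;0 0 -0.12 0 0 0 -1;0 0 -0.24 0 0 0 -1;0 0 -0.36 0 0 0 -1;0 0 -0.4 0 0 0 -1;0.1 -0.03 -0.4 0 0 0 -1;0.22 -0.06 -0.4 0 0 0 -1;0.764 -0.222 -0.4 0 0 0 -1;0.764 -0.222 -0.4 0 0 0 -1;0.764 -0.222 -0.4 0 0 0 -1;0.764 -0.222 -0.4 0 0 0 -1;0.764 -0.222 -0.4 0 0 0 -1;0.764 -0.222 -0.4 0 0 0 -1;0.764 -0.222 -0.4 0 0 0 -1"

```text
time_s: 43.85
eef_pos: [529.8, -1.0, 248.4]
ee_rot: [-0.0, 0.744, 0.668, -0.0]
force: [0.5, 0.3, -1.1]
grip_width: 0.434
grip_force: 40.5
```

```bash
python3 -c "
from h import *
want(-6,[(485.2,363,250),(485.2,363,95)])
"
```

```text
(485.2, 363, 250) [ 0.8925 -0.2094 -0.004 ] [-0.0004  0.     -0.0024]
(485.2, 363, 95) [ 0.8925 -0.2091  0.3835] [-0.0004  0.     -0.0024]
```

Emit:
jog_arm:
  series: "0.892 -0.209 0 0 0 0 -1;0.892 -0.209 0 0 0 0 -1;0.892 -0.209 0 0 0 0 -1;0.892 -0.209 0 0 0 0 -1;0.892 -0.209 0 0 0 0 -1;0.892 -0.209 0 0 0 0 -1;0.892 -0.209 0 0 0 0 -1;0.892 -0.209 0 0 0 0 -1;0.892 -0.209 0.12 0 0 0 -1;0.892 -0.209 0.24 0 0 0 -1;0.892 -0.209 0.33 0 0 0 -1;0.892 -0.209 0.37 0 0 0 -1;0.892 -0.209 0.38 0 0 0 -1;0.892 -0.209 0.38 0 0 0 -1;0.892 -0.209 0.38 0 0 0 -1"

```text
time_s: 45.72
eef_pos: [485.2, 364.0, 98.0]
ee_rot: [0.0, 0.744, 0.668, 0.001]
force: [0.6, -0.8, -0.5]
grip_width: 0.434
grip_force: 40.5
```

```bash
python3 -c "
from h import *
s=sense();print(s['eef_pos'],s['force'])
want(-6,[(485.2,363,94)])
p=capture('side');print([c for c,a in caps(p)])
"
```

```text
[485.21927113 363.95947823  98.00617364] [ 0.59922718 -0.83877016 -0.54677466]
(485.2, 363, 94) [-0.0024  0.0002  0.01  ] [ 0.0012 -0.0007 -0.0015]
[array([ 40.32220702, 256.84286366]), array([ 21.70783133, 348.13353414]), array([174.45212766, 154.49468085]), array([198.52439024, 134.41463415]), array([227.99056604, 109.86792453]), array([336.57195572, 335.72693727])]
```

Emit:
jog_arm:
  series: "-0.002 0 0.005 0 0 0 -1;-0.002 0 0.008 0 0 0 -1;-0.002 0 0.008 0 0 0 -1"

```text
time_s: 46.15
eef_pos: [484.7, 363.1, 94.0]
ee_rot: [0.0, 0.744, 0.668, 0.0]
force: [-2.4, -0.7, 4.6]
grip_width: 0.436
grip_force: 41.0
```

Emit:
jog_arm:
  series: "0 0 0 0 0 0 0.6;0 0 0 0 0 0 0.6;0 0 0 0 0 0 0.6;0 0 0 0 0 0 0.6;0 0 0 0 0 0 0.6;0 0 -0.1 0 0 0 0.6;0 0 -0.22 0 0 0 0.6;0 0 -0.36 0 0 0 0.6;0 0 -0.39 0 0 0 0.55;0 0 -0.39 0 0 0 0.55;-0.9 0.1 -0.39 0 0 0 0.55;-0.9 0.1 -0.39 0 0 0 0.55;-0.9 0.1 -0.39 0 0 0 0.55;-0.9 0.1 -0.39 0 0 0 0.55;-0.9 0.1 -0.39 0 0 0 0.55;-0.9 0.1 -0.39 0 0 0 0.55;-0.9 0.1 -0.39 0 0 0 0.55;-0.9 0.1 -0.39 0 0 0 0.55"

```text
time_s: 48.4
eef_pos: [485.5, 1.3, 248.3]
ee_rot: [-0.001, 0.744, 0.668, -0.001]
force: [-0.4, 0.9, -0.4]
grip_width: 0.775
grip_force: 0.0
```

```bash
python3 -c "
from h import *
s=sense();print(s['eef_pos'],s['force'])
want(-6,[(500.1,-309.4,250),(500.1,-309.4,80.5)])
p=capture('side');print([c for c,a in caps(p)])
"
```

```text
[485.51149777   1.2551509  248.25846196] [-0.44098778  0.85088014 -0.38678347]
(500.1, -309.4, 250) [-0.7683  0.1193 -0.0051] [-0.0015 -0.0004 -0.0015]
(500.1, -309.4, 80.5) [-0.7686  0.1203  0.4186] [-0.0015 -0.0004 -0.0015]
[array([ 39.14943113, 248.75893946]), array([ 56.70967742, 376.19354839]), array([ 62.21221865, 419.05144695]), array([117.31521739, 338.2173913 ]), array([117.01886792, 371.13207547]), array([174.45744681, 154.49468085]), array([198.57575758, 134.38181818]), array([228.04672897, 109.85981308]), array([334.36455696, 337.48607595])]
```

The slim bottle's cap is back within 1 px of its original pixel. Next is the square bottle.

Emit:
jog_arm:
  series: "-0.768 0.12 0 0 0 0 0.55;-0.768 0.12 0 0 0 0 0.55;-0.768 0.12 0 0 0 0 0.55;-0.768 0.12 0 0 0 0 0.55;-0.768 0.12 0 0 0 0 0.55;-0.768 0.12 0 0 0 0 0.55;-0.768 0.12 0 0 0 0 0.55;-0.768 0.12 0 0 0 0 0.55;-0.768 0.12 0.12 0 0 0 0.55;-0.768 0.12 0.24 0 0 0 0.55;-0.768 0.12 0.33 0 0 0 0.55;-0.768 0.12 0.38 0 0 0 0.55;-0.768 0.12 0.41 0 0 0 0.55;-0.768 0.12 0.418 0 0 0 0.55;-0.768 0.12 0.418 0 0 0 0.55"

```text
time_s: 50.32
eef_pos: [501.2, -309.8, 83.0]
ee_rot: [0.001, 0.744, 0.668, 0.0]
force: [-0.2, 0.3, -1.0]
grip_width: 0.774
grip_force: 0.0
```

Emit:
jog_arm:
  series: "0 0 0 0 0 0 -1;0 0 0 0 0 0 -1;0 0 0 0 0 0 -1;0 0 0 0 0 0 -1;0 0 0 0 0 0 -1;0 0 0 0 0 0 -1;0 0 0 0 0 0 -1"

```text
time_s: 51.2
eef_pos: [501.1, -310.1, 83.3]
ee_rot: [0.001, 0.744, 0.668, 0.0]
force: [-1.9, 1.5, 5.8]
grip_width: 0.578
grip_force: 39.4
```

```bash
python3 -c "
from h import *
s=sense();print(s['eef_pos'],s['force'])
want(-6,[(485,0,250)])
"
```

```text
[ 501.1213552  -310.06004272   83.34616277] [-1.85998085  1.49380825  5.80335129]
(485, 0, 250) [ 0.7661 -0.1223 -0.4175] [ 0.0007  0.0006 -0.0014]
```

Emit:
jog_arm:
  series: "0 0 -0.04 0 0 0 -1;0 0 -0.12 0 0 0 -1;0 0 -0.24 0 0 0 -1;0 0 -0.36 0 0 0 -1;0 0 -0.417 0 0 0 -1;0.1 -0.02 -0.417 0 0 0 -1;0.22 -0.03 -0.417 0 0 0 -1;0.766 -0.122 -0.417 0 0 0 -1;0.766 -0.122 -0.417 0 0 0 -1;0.766 -0.122 -0.417 0 0 0 -1;0.766 -0.122 -0.417 0 0 0 -1;0.766 -0.122 -0.417 0 0 0 -1;0.766 -0.122 -0.417 0 0 0 -1;0.766 -0.122 -0.417 0 0 0 -1"

```text
time_s: 52.95
eef_pos: [485.1, -1.0, 249.2]
ee_rot: [0.0, 0.744, 0.668, -0.0]
force: [0.3, 0.3, -2.5]
grip_width: 0.575
grip_force: 40.4
```

```bash
python3 -c "
from h import *
want(-6,[(473,297.7,250),(473,297.7,90)])
"
```

```text
(473, 297.7, 250) [ 0.739  -0.111  -0.0021] [ 0.      0.0001 -0.0024]
(473, 297.7, 90) [ 0.739  -0.111   0.3979] [ 0.      0.0001 -0.0024]
```

Emit:
jog_arm:
  series: "0.739 -0.111 0 0 0 0 -1;0.739 -0.111 0 0 0 0 -1;0.739 -0.111 0 0 0 0 -1;0.739 -0.111 0 0 0 0 -1;0.739 -0.111 0 0 0 0 -1;0.739 -0.111 0 0 0 0 -1;0.739 -0.111 0 0 0 0 -1;0.739 -0.111 0.12 0 0 0 -1;0.739 -0.111 0.24 0 0 0 -1;0.739 -0.111 0.33 0 0 0 -1;0.739 -0.111 0.38 0 0 0 -1;0.739 -0.111 0.398 0 0 0 -1;0.739 -0.111 0.398 0 0 0 -1;0.739 -0.111 0.398 0 0 0 -1"

```text
time_s: 54.7
eef_pos: [473.1, 298.6, 91.0]
ee_rot: [0.0, 0.744, 0.668, 0.001]
force: [-0.7, -0.6, -2.7]
grip_width: 0.575
grip_force: 40.3
```

```bash
python3 -c "
from h import *
s=sense();print(s['eef_pos'],s['force'])
"
```

```text
[473.08070066 298.56038527  90.95259123] [-0.68615293 -0.55361217 -2.72725393]
```

Emit:
jog_arm:
  series: "-0.002 0 0.005 0 0 0 -1;-0.002 0 0.008 0 0 0 -1;-0.002 0 0.008 0 0 0 -1"

```text
time_s: 55.08
eef_pos: [472.5, 298.0, 87.4]
ee_rot: [0.0, 0.744, 0.668, 0.0]
force: [-2.7, -1.9, 3.8]
grip_width: 0.576
grip_force: 40.7
```

Emit:
jog_arm:
  series: "0 0 0 0 0 0 0.8;0 0 0 0 0 0 0.8;0 0 0 0 0 0 0.8;0 0 0 0 0 0 0.8;0 0 0 0 0 0 0.8;0 0 -0.1 0 0 0 0.8;0 0 -0.22 0 0 0 0.8;0 0 -0.36 0 0 0 0.8;0 0 -0.41 0 0 0 0.65;0 0 -0.41 0 0 0 0.65;-0.8 0 -0.41 0 0 0 0.65;-0.8 0 -0.41 0 0 0 0.65;-0.8 0 -0.41 0 0 0 0.65;-0.8 0 -0.41 0 0 0 0.65;-0.8 0 -0.41 0 0 0 0.65;-0.8 0 -0.41 0 0 0 0.65;-0.8 0 -0.41 0 0 0 0.65"

```text
time_s: 57.2
eef_pos: [437.9, -20.2, 249.7]
ee_rot: [-0.001, 0.744, 0.668, -0.0]
force: [0.2, 0.6, -0.3]
grip_width: 0.824
grip_force: 0.0
```

```bash
python3 -c "
from h import *
s=sense();print(s['eef_pos'],s['force'])
want(-6,[(416.8,-305.9,250),(416.8,-305.9,81)])
p=capture('side');print([c for c,a in caps(p)][-2:])
"
```

```text
[437.91711793 -20.20053917 249.72098293] [ 0.16712586  0.58335599 -0.28899788]
(416.8, -305.9, 250) [-0.7158  0.0245 -0.0012] [-0.0011 -0.0004 -0.0021]
(416.8, -305.9, 81) [-0.716   0.0253  0.4213] [-0.0011 -0.0004 -0.0021]
[array([296.96858639, 347.83420593]), array([334.45153061, 337.39540816])]
```

Emit:
jog_arm:
  series: "-0.716 0.025 0 0 0 0 0.65;-0.716 0.025 0 0 0 0 0.65;-0.716 0.025 0 0 0 0 0.65;-0.716 0.025 0 0 0 0 0.65;-0.716 0.025 0 0 0 0 0.65;-0.716 0.025 0 0 0 0 0.65;-0.716 0.025 0 0 0 0 0.65;-0.716 0.025 0.12 0 0 0 0.65;-0.716 0.025 0.24 0 0 0 0.65;-0.716 0.025 0.33 0 0 0 0.65;-0.716 0.025 0.38 0 0 0 0.65;-0.716 0.025 0.41 0 0 0 0.65;-0.716 0.025 0.42 0 0 0 0.65;-0.716 0.025 0.42 0 0 0 0.65"

```text
time_s: 59.0
eef_pos: [417.9, -306.0, 83.2]
ee_rot: [0.0, 0.744, 0.668, -0.0]
force: [0.8, -0.6, -0.0]
grip_width: 0.82
grip_force: 0.0
```

Emit:
jog_arm:
  series: "0 0 0 0 0 0 -1;0 0 0 0 0 0 -1;0 0 0 0 0 0 -1;0 0 0 0 0 0 -1;0 0 0 0 0 0 -1;0 0 0 0 0 0 -1;0 0 0 0 0 0 -1"

```text
time_s: 59.88
eef_pos: [417.8, -306.4, 83.7]
ee_rot: [0.001, 0.744, 0.668, -0.0]
force: [-2.3, 2.1, 5.6]
grip_width: 0.592
grip_force: 41.6
```

```bash
python3 -c "
from h import *
s=sense();print(s['eef_pos'],s['force'])
want(-6,[(440,-20,250)])
"
```

```text
[ 417.79443136 -306.43066056   83.67616959] [-2.31721391  2.06519988  5.5653613 ]
(440, -20, 250) [ 0.7175 -0.0209 -0.4166] [ 0.0007  0.0006 -0.0015]
```

Emit:
jog_arm:
  series: "0 0 -0.04 0 0 0 -1;0 0 -0.12 0 0 0 -1;0 0 -0.24 0 0 0 -1;0 0 -0.36 0 0 0 -1;0 0 -0.417 0 0 0 -1;0.1 0 -0.417 0 0 0 -1;0.22 0 -0.417 0 0 0 -1;0.717 -0.021 -0.417 0 0 0 -1;0.717 -0.021 -0.417 0 0 0 -1;0.717 -0.021 -0.417 0 0 0 -1;0.717 -0.021 -0.417 0 0 0 -1;0.717 -0.021 -0.417 0 0 0 -1;0.717 -0.021 -0.417 0 0 0 -1;0.717 -0.021 -0.417 0 0 0 -1"

```text
time_s: 61.62
eef_pos: [439.8, -21.1, 249.5]
ee_rot: [-0.0, 0.745, 0.668, -0.0]
force: [0.5, -0.1, -2.0]
grip_width: 0.592
grip_force: 42.4
```

```bash
python3 -c "
from h import *
want(-6,[(466.4,227.8,250),(466.4,227.8,90)])
"
```

```text
(466.4, 227.8, 250) [ 0.6259 -0.0017 -0.0013] [-0.0001  0.     -0.0027]
(466.4, 227.8, 90) [ 0.6259 -0.0016  0.3987] [-0.0001  0.     -0.0027]
```

Emit:
jog_arm:
  series: "0.626 -0.002 0 0 0 0 -1;0.626 -0.002 0 0 0 0 -1;0.626 -0.002 0 0 0 0 -1;0.626 -0.002 0 0 0 0 -1;0.626 -0.002 0 0 0 0 -1;0.626 -0.002 0 0 0 0 -1;0.626 -0.002 0.12 0 0 0 -1;0.626 -0.002 0.24 0 0 0 -1;0.626 -0.002 0.33 0 0 0 -1;0.626 -0.002 0.38 0 0 0 -1;0.626 -0.002 0.398 0 0 0 -1;0.626 -0.002 0.398 0 0 0 -1;0.626 -0.002 0.398 0 0 0 -1;0.626 -0.002 0.402 0 0 0 -1;0.626 -0.002 0.405 0 0 0 -1;0.626 -0.002 0.405 0 0 0 -1"

```text
time_s: 63.62
eef_pos: [465.9, 229.1, 87.7]
ee_rot: [0.0, 0.744, 0.668, 0.0]
force: [0.1, 0.0, 0.0]
grip_width: 0.595
grip_force: 42.6
```

Forces are unloading, so the bottle has reached the slab. I release, lift and retreat.

Emit:
jog_arm:
  series: "-0.002 0 0.002 0 0 0 -1;-0.002 0 0.002 0 0 0 0.8;-0.002 0 0.002 0 0 0 0.8;-0.002 0 0.002 0 0 0 0.8;-0.002 0 0.002 0 0 0 0.8;-0.002 0 0.002 0 0 0 0.8;0 0 -0.1 0 0 0 0.8;0 0 -0.22 0 0 0 0.8;0 0 -0.36 0 0 0 0.8;0 0 -0.41 0 0 0 0.8;0 0 -0.41 0 0 0 0.8;-0.8 -0.1 -0.41 0 0 0 0.8;-0.8 -0.1 -0.41 0 0 0 0.8;-0.8 -0.1 -0.41 0 0 0 0.8;-0.8 -0.1 -0.41 0 0 0 0.8;-0.8 -0.1 -0.41 0 0 0 0.8;-0.8 -0.1 -0.41 0 0 0 0.8;-0.8 -0.1 -0.41 0 0 0 0.8"

```text
time_s: 65.88
eef_pos: [391.6, -84.8, 250.6]
ee_rot: [-0.001, 0.744, 0.668, -0.0]
force: [0.1, 1.0, 0.5]
grip_width: 0.899
grip_force: 0.0
```

```bash
python3 -c "
from h import *
s=sense();print(s['eef_pos'],s['force'])
p=capture('side');print([c for c,a in caps(p)][-3:]);save(p,'s9.png')
for m in mark_of('flask',p)[:1]: print(m['confidence'],ray(p,m['point'],40))
"
```

```text
[391.56983191 -84.75083314 250.56342251] [0.12012038 0.95684741 0.54702576]
[array([258.22615804, 352.59673025]), array([297.24199288, 347.84875445]), array([334.43765903, 337.41984733])]
0.86 [563.87320793 -16.88758084  40.        ]
```

View pics/s9.png

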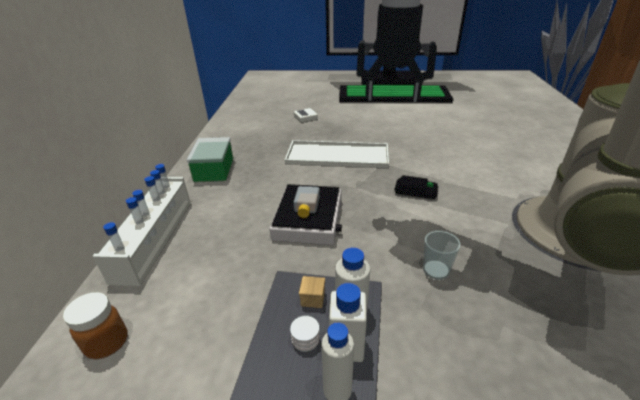

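All three caps are back within about 1.3 px of where they started. The flask lies on the stand at (307,200), and the dishes and box are in place.

```bash
python3 -c "
from rig import *
print(finish_job())"
```

```text
the job is handed in; nothing more can be done
None
```

The job is handed in (no verdict was returned): by the last camera checks, all three bottles stand upright within about 2 mm of their starting spots, the flask lies on the stand within about 5 mm of the window's centre, and the dishes and slide box look undisturbed, at about 66 s of the 141 s allowed.

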